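# Snap the grille cover onto the bench dust port

### The job

Fit the slotted grille cover onto the dust port: pick it up by its handle, lower it so that the port's two snap hooks enter its two slots, and push it straight down until both sides have clicked and it sits flat on the collar. The collar floats on soft rubber bellows and sinks as you push, so go by feel: keep pushing until both hooks snap over, but do not ram it down onto the collar's stop. Leave the cover released, and leave the plain blank cover and everything else on the bench where it is.

Things in the scene. Friction and masses are not known exactly. Their poses are not given: they have to be found in the camera images.
- cover_grip (a point): Centre of the handle bar of the loose slotted cover, 32 mm above the plate's underside, over the plate's centre. The handle is a bridge along y: a bar 12 mm wide (x), 64 mm long (y), 16 mm high, from 24 to 40 mm above the underside, on two posts. Grip it across its 12 mm, along x.
- cover: Loose grey grille cover with two slots: plate 80 mm (x) by 150 mm (y) by 6 mm, about 0.15 kg, lying handle up; origin at the centre of its underside, z up. The slots, 20 mm (x) by 12.5 mm (y), go through the plate from 36.5 to 49 mm either side of the centre in y. Half a turn makes no difference. It and the blank cover may have changed places.
- cover_end_a (a point): Point on the underside of the slotted cover's plate, 65 mm from its centre along its +y.
- cover_end_b (a point): Point on the underside of the slotted cover's plate, 65 mm from its centre along its -y.
- seat (a point): Centre of the flat top (the seat) of the port's collar, 66 mm above the bench at rest; z up, y along the collar. The collar is an open rectangle 96 mm (x) by 166 mm (y) on rubber bellows; it moves only straight up and down, sinking under load and springing back; see the joint collar.
- collar (a joint): How far the port's collar is pushed down on its bellows, in m: 0 at rest, growing downward, hard stop at 0.024. A firm push sinks it by one to two centimetres; it must not be driven past 0.022. With the hooks still bending, the plate sinks together with the collar, so the height at which they click cannot be told beforehand.
- hook_a_stem (a point): On the stem of the snap hook at the collar's +y, 45 mm from the seat's centre and 8.5 mm above the seat, level with the catch's underside. Springy hook, 14 mm wide (x); tapered head to 18 mm above the seat; its catch sticks out 4 mm away from the centre. It bends inward as the plate passes and snaps out over the plate once its underside is within 2.5 mm of the seat.
- hook_b_stem (a point): The same on the mirror-image hook at the collar's -y. Pushing both hooks over together takes roughly 11 to 18 N; the push drops when they click, then rises again with the plate on the seat. Home, the cover lies on the seat with both hook heads standing up through its slots.
- jar_a: Bystander: round clear screw jar with a yellow lid, 66 mm across, 78 mm tall; origin at its underside.
- jar_b: Bystander: round clear screw jar with a red lid, 66 mm across, 78 mm tall; origin at its underside.
- sanding_block: Bystander: cork sanding block 65 x 110 x 30 mm; origin at its underside.
- screwdriver: Bystander: a screwdriver lying on the bench; origin on the bench under it.
- file: Bystander: file with a wooden handle, 310 mm long, 27 mm thick at the handle, lying on the bench; origin under it, near its middle.
- offcut: Bystander: wood offcut 50 x 120 x 20 mm; origin at its underside.
- blank: Bystander: the plain blank cover without slots or grille lines, otherwise like the slotted one (plate 80 x 150 x 6 mm, handle top 40 mm up); origin at the centre of its underside. Not to be used.
- port: The fixed dust port as a whole: grey box 120 mm (x) by 190 mm (y) by 36 mm high, with bellows, collar and hooks on top and a black hose leaving at +x; origin at the centre of its underside on the bench, axes as for the seat.

How it is judged:
By the outcome, as a careful person would: the job done as asked, in the order asked, and still so for the second after the job is handed in, with the robot touching nothing.
It also fails if it takes over 64 s, if anything falls off the work surface, if the arm or the gripper's body presses on something with over 40 N, if the wrist force passes 120 N, or if a joint passes its speed limit or range.

### The arm

A 6-joint arm with a two-finger parallel gripper is mounted at the origin on the work surface. World frame = base frame: x ahead of the robot, y to its left, z up, the work surface at z = 0. Lengths are in m, angles in rad, forces in N, time in s.
With the tool pointing down it reaches from about 0.275 to 0.825 m from the base axis. Payload 4.9 kg.
Tool frame: the origin (TCP) lies midway between the tips of the shut fingers; the grasp point (between the pads) lies 19 mm behind it (grip_point_offset is the distance from the TCP to the grasp point, in m); z points along the fingers, x is the direction in which the jaws open and shut, and the axes are right-handed (so a half turn about z gives the same grasp; the last joint's range is limited). The gripper opens to 85 mm and grips with 20 to 120 N. Pads are 22 mm wide; open, the fingers measure 114 mm over their backs; the gripper's body (76 mm by 85 mm) begins 54 mm behind the grasp point. The pads swing forward as they close: fully open they stand 13 mm farther back than shut.
Start: joints at [-1.46, 0.326, -0.193, 1.052, 0, 1.437], TCP at [0.133, -0.534, 0.231] pointing down, gripper open.
Joint ranges: [-2.65, 2.65], [-0.97, 1.79], [-1.3, 1.35], [-1.93, 2.1], [-1.47, 1.37], [-3.14, 3.14]. Speed limits (rad/s): [2.57, 2.57, 3.14, 3.14, 3.14, 3.14].

### API

Orientations are given as a rotation vector (axis times angle).
In Python, from cell import * gives the robot as it stands. Calls block until the motion is done:
- movep(position, orientation): joint-space move of the TCP to a pose.
- move_l(position, velocity=0.15, rot=None, until_force=None): straight line of the TCP; rot=None keeps the orientation; velocity is the mean speed in m/s. With until_force (N) it stops when the force on the tool has changed by that much, and returns True; else False.
- set_joints(angles): joint-space move.
- let_go() and grab(newtons=None): open the fingers fully, or close them until they stop; newtons is the grip in N (None keeps the last).
- sleep(seconds).
- ik(position, orientation): joint angles nearest the present ones, or None.
- get_state(): the state.
- grab_frame(name): name is "scene" or "top"; returns a dict with "img" (480x640x3 uint8, red, green, blue), "fx", "fy", "cx", "cy" (pixels), "k1" (the pictures are not rectified: a ray, as slopes to the right and down, at radius r is drawn at 1 + k1 r^2 times it, then the intrinsics apply), "cam_to_world" (4x4, takes a point from camera to world coordinates). Camera axes: x right, y down, z forward; pixel columns grow to the right and rows downward; lengths in m; the calibration is good to about 2 mm. A picture is of the moment at which its call begins. There is no depth.
A pose or a line that the arm cannot do raises MotionError and nothing moves.
- sign_off(): hands the job in, once; it reports no verdict.
Trained networks look in the newest picture that a camera, given by its name, has taken for a name from the list of things; names that differ only in an ending like _2 or _b are one class to them, and where a whole thing is asked for, a point or a joint stands for the part that bears it (a point fixed in the world has none). Each returns a list of dicts, best first, with "score" (0 to 1); they miss things now and then, are a little off and sometimes report something else, mostly with a low value. They report only what shows in the picture. A call takes as long as a camera call.
- spot_in(camera, name): "centre" ([column, row] in pixels, amid what is visible of it).
- silhouettes(camera, name): "mask" (480x640 bool, what is visible of it) and "centre" ([column, row] in pixels, amid what is visible of it).
- tip_of(camera, name): "centre" ([column, row] in pixels: a listed point, or the origin of a listed thing).
The state is a dict: "clock": time; "q": joint angles; "joint_velocities": joint speeds; "tau": joint torques, N m; "position": TCP position; "eef_rot": TCP orientation; "contact_force": force on the tool from outside, world axes, zero at the start; "wrist_torque": the same for the moment, N m; "finger_gap": opening from 0.0 (shut) to 1.0 (fully open).
Only numpy, scipy, OpenCV 4.12 (cv2) and the standard library are available. Lean on these libraries where they do the work, as an engineer would, in place of code of your own. Each camera call takes 0.05 s, during which the arm holds its last target.

## Working session

There is one attempt and no reset: what is moved stays moved. The work goes in short steps, each a Python script; the robot and the scene stay as the last script left them, time stands still between calls to the robot, and variables do not carry over. Pictures are saved under pics/ and viewed, and the job is handed in when it is done.

```bash
mkdir -p pics; ls
cat > h.py <<'E'
from cell import *
import numpy as np, cv2
def save(n,f): cv2.imwrite('pics/'+n,f['img'][:,:,::-1])
def ray(f,px):
    K=np.array([[f['fx'],0,f['cx']],[0,f['fy'],f['cy']],[0,0,1]])
    d=np.array([(px[0]-f['cx'])/f['fx'],(px[1]-f['cy'])/f['fy']])
    u=d.copy()
    for _ in range(30): u=d/(1+f['k1']*(u@u))
    T=np.array(f['cam_to_world'])
    return T[:3,3],T[:3,:3]@np.array([u[0],u[1],1])
def at_z(f,px,z):
    o,d=ray(f,px); return o+d*(z-o[2])/d[2]
def proj(f,p):
    T=np.array(f['cam_to_world']); c=T[:3,:3].T@(np.array(p)-T[:3,3]); u=c[:2]/c[2]; u=u*(1+f['k1']*(u@u))
    return np.array([u[0]*f['fx']+f['cx'],u[1]*f['fy']+f['cy']])
def tri(f1,p1,f2,p2):
    A=[];b=[]
    M=np.zeros((3,3));v=np.zeros(3)
    for f,p in((f1,p1),(f2,p2)):
        o,d=ray(f,p);d=d/np.linalg.norm(d);P=np.eye(3)-np.outer(d,d);M+=P;v+=P@o
    return np.linalg.solve(M,v)
E
python3 - <<'E'
from h import *
np.set_printoptions(precision=4,suppress=True)
F={}
for c in('scene','top'):
    f=grab_frame(c);F[c]=f;save(c+'0.png',f);print(c,f['fx'],f['k1'],np.array(f['cam_to_world'])[:3,3])
    for n in('cover_grip','cover','cover_end_a','seat','hook_a_stem','blank','port'):
        r=tip_of(c,n); print(n,[(np.round(x['centre'],1).tolist(),round(x['score'],2)) for x in r[:4]])
print(get_state())
E
```

```text
pics
scene 440.729353747784 -0.02968496124260614 [ 0.8616 -0.6197  0.8956]
cover_grip [([372.1, 180.5], 0.66), ([368.5, 204.0], 0.51), ([339.5, 252.9], 0.19)]
cover [([371.4, 191.1], 0.66)]
cover_end_a [([375.6, 171.4], 0.62), ([369.1, 203.4], 0.55)]
seat [([337.0, 251.4], 0.85), ([343.1, 236.9], 0.53)]
hook_a_stem [([345.3, 237.6], 0.84)]
blank [([266.7, 346.6], 0.93)]
port [([335.4, 265.9], 0.77), ([346.1, 235.5], 0.47)]
top 440.9965806823981 -0.042274694592483675 [0.3707 0.0132 0.8861]
cover_grip [([171.8, 244.9], 0.6), ([148.4, 255.2], 0.37)]
cover [([175.9, 246.6], 0.91)]
cover_end_a [([147.4, 253.7], 0.83), ([207.6, 235.5], 0.7)]
seat [([330.5, 216.0], 0.67)]
hook_a_stem []
blank []
port [([326.0, 223.7], 0.68), ([176.7, 245.4], 0.57)]
{'clock': 0.8, 'q': array([-1.4602,  0.3262, -0.1926,  1.052 ,  0.    ,  1.4366]), 'joint_velocities': array([ 0.0013, -0.0006, -0.0001, -0.0002,  0.001 ,  0.0009]), 'tau': array([  0.0006, -44.3271,  26.2748,   0.001 ,   0.0001,   0.    ]), 'position': array([ 0.1333, -0.5336,  0.2313]), 'eef_rot': array([ 2.476 , -1.9336,  0.0001]), 'contact_force': array([-0.4348, -0.2771,  0.0502]), 'wrist_torque': array([ 0.0377,  0.0156, -0.007 ]), 'finger_gap': 1.000295403692531}
```

```bash
ls pics
```

```text
scene0.png
top0.png
```

View pics/scene0.png

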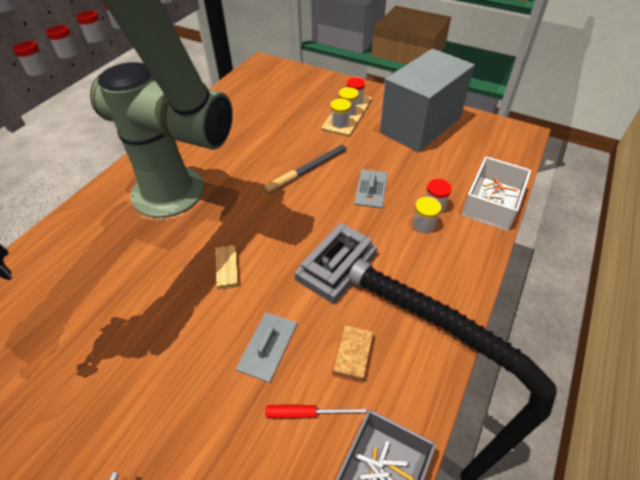

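View pics/top0.png

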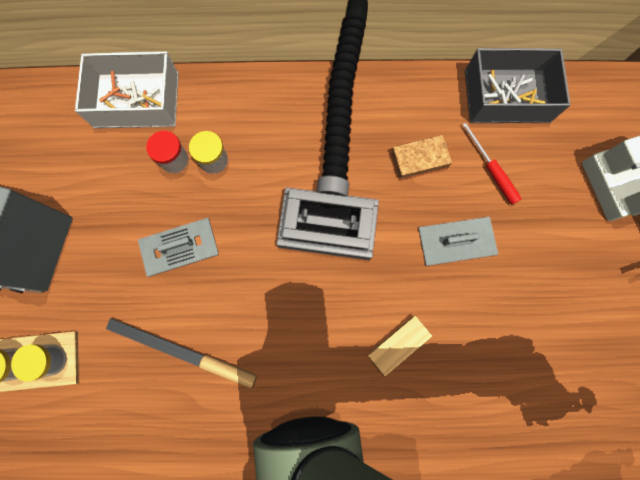

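The top view shows the slotted cover (grille and two slots) at about (178,246), the blank at (458,241) and the port's collar at (328,218). The scene view shows the slotted cover at (371,188) and the port at (338,258). I'll look closer.

Run:
```python
from h import *
np.set_printoptions(precision=4,suppress=True)
f=grab_frame('top')
def crop(n,c,w,s):
    x,y=c;i=f['img'][y-w[1]:y+w[1],x-w[0]:x+w[0],::-1]
    cv2.imwrite('pics/'+n,cv2.resize(i,None,fx=s,fy=s,interpolation=cv2.INTER_CUBIC))
crop('cov1.png',(178,246),(50,37),8);crop('port1.png',(328,222),(64,48),6)
for n,z in(('cover',.006),('port',None)):
    for r in silhouettes('top',n)[:2]:
        m=r['mask'].astype(np.uint8);c,_=cv2.findContours(m,0,1);c=max(c,key=cv2.contourArea)
        b=cv2.boxPoints(cv2.minAreaRect(c)); print(n,r['score'],m.sum(),b.tolist())
        if z is not None:
            P=np.array([at_z(f,p,z)[:2] for p in c[:,0].astype(float)])
            R=cv2.minAreaRect((P*1000).astype(np.float32));print(R)
```

```text
cover 0.84 2841 [[135.45945739746094, 239.24325561523438], [207.8378448486328, 216.97299194335938], [219.4702911376953, 254.77841186523438], [147.09190368652344, 277.0486755371094]]
((528.672607421875, 289.25897216796875), (83.25434112548828, 151.8097381591797), 17.25627326965332)
cover 0.64 1860 [[389.259521484375, 147.25559997558594], [444.06146240234375, 133.11317443847656], [452.56097412109375, 166.0487823486328], [397.759033203125, 180.1912078857422]]
((716.3179321289062, -216.5020751953125), (75.29473114013672, 122.17676544189453), 14.201635360717773)
port 0.7 10670 [[276.09649658203125, 247.45355224609375], [311.82147216796875, -7.724978446960449], [407.21185302734375, 5.629669189453125], [371.48687744140625, 260.8081970214844]]
```

View crops.

View pics/cov1.png

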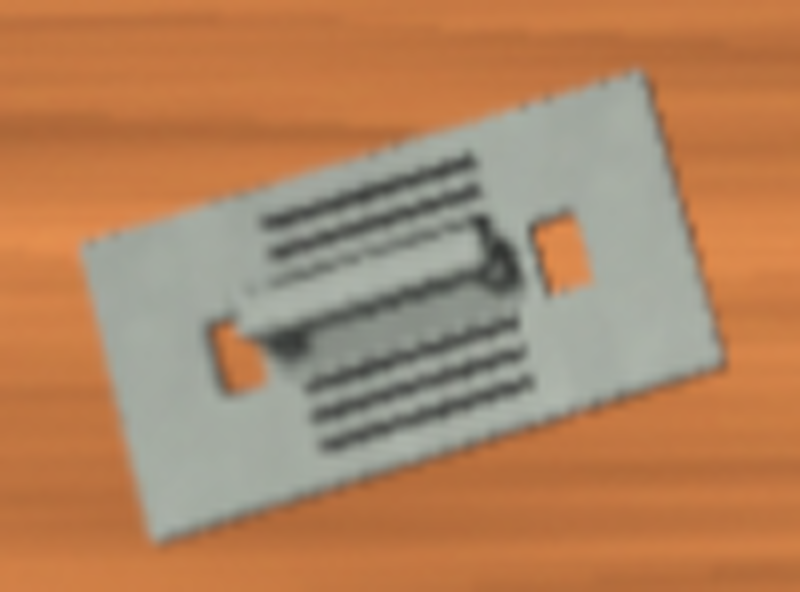

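View pics/port1.png

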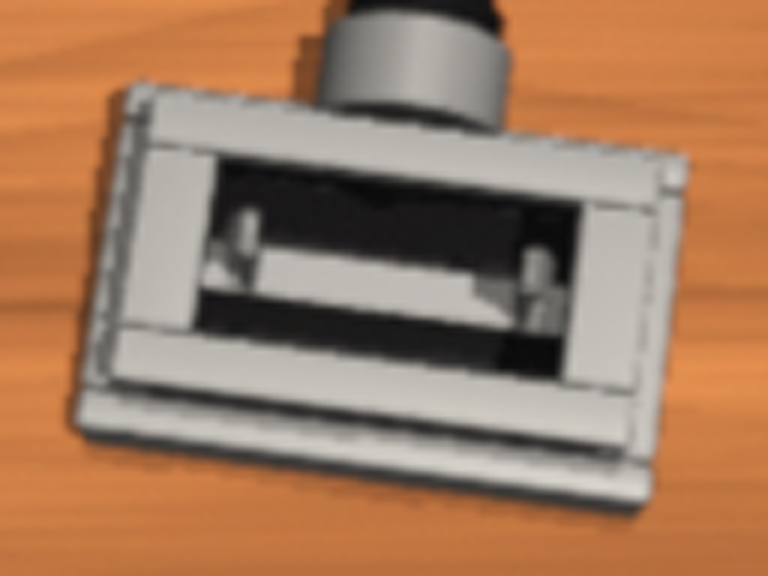

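```bash
cat >> h.py <<'E'
from scipy.optimize import least_squares
def fit(f,pix,z,lx,ly,x0):
    loc=np.array([[lx/2,ly/2],[lx/2,-ly/2],[-lx/2,-ly/2],[-lx/2,ly/2]])
    def g(p):
        c,s=np.cos(p[2]),np.sin(p[2]);W=loc@np.array([[c,s],[-s,c]])+p[:2]
        return np.concatenate([proj(f,[*w,z])-q for w,q in zip(W,pix)])
    r=least_squares(g,x0);return r.x,r.fun
E
python3 - <<'E'
from h import *
np.set_printoptions(precision=4,suppress=True)
f=grab_frame('top'); g=grab_frame('scene')
u=lambda P,s,o:(np.array(P)+.5)/s-.5+np.array(o)
pc=u([(82,245),(645,72),(725,368),(155,543)],8,(128,209))
pp=u([(152,92),(662,158),(628,445),(110,380)],6,(264,174))
C,rc=fit(f,pc,.006,.08,.15,[.53,.29,.3]); P,rp=fit(f,pp,.066,.096,.166,[.56,0,0])
print(C,rc);print(P,rp)
def W(p,l): c,s=np.cos(p[2]),np.sin(p[2]);return [p[0]+c*l[0]-s*l[1],p[1]+s*l[0]+c*l[1],l[2]]
# overlay on both
for n,fr in(('top',f),('scene',g)):
    im=fr['img'][:,:,::-1].copy();s=4
    x,y=(250,235) if n=='top' else (350,230)
    w,h=(120,60) if n=='top' else (75,75)
    if n=='top': s=3
    cr=cv2.resize(im[y-h:y+h,x-w:x+w],None,fx=s,fy=s,interpolation=cv2.INTER_CUBIC)
    def poly(p,L,col):
        q=[((proj(fr,W(p,l))-[x-w,y-h]+.5)*s-.5).round().astype(int) for l in L]
        cv2.polylines(cr,[np.array(q)],True,col,1)
    box=lambda a,b,z,cy=0:[(a/2,cy+b/2,z),(a/2,cy-b/2,z),(-a/2,cy-b/2,z),(-a/2,cy+b/2,z)]
    poly(C,box(.08,.15,.006),(0,0,255));poly(C,box(.012,.064,.04),(255,0,0))
    for sg in(1,-1):poly(C,box(.02,.0125,.006,sg*.04275),(0,255,0))
    poly(P,box(.096,.166,.066),(0,0,255));poly(P,box(.12,.19,.036),(0,255,0))
    for sg in(1,-1):poly(P,box(.014,.002,.084,sg*.045),(255,0,0))
    cv2.imwrite(f'pics/ov_{n}.png',cr)
    for nm,z in(('cover_end_a',0),('cover_grip',.032),('hook_a_stem',.0745),('hook_b_stem',.0745),('seat',.066)):
        r=tip_of(n,nm);print(n,nm,[(at_z(fr,k['centre'],z)[:2],round(k['score'],2)) for k in r])
for l in((0,.045,.0745),(0,-.045,.0745)):print('hook pred',W(P,l))
for l in((0,.065,.0),(0,-.065,0)):print('end pred',W(C,l))
E
```

```text
[0.5288 0.2892 0.2922] [-0.0506  0.0328  0.0863  0.1335  0.1805 -0.1936 -0.2162  0.0242]
[ 0.5699 -0.0156 -0.1443] [-0.1138 -0.1526  0.0327 -0.33    0.3849  0.4427 -0.3065  0.0019]
top cover_end_a [(array([0.5541, 0.2326]), 0.96)]
top cover_grip [(array([0.5293, 0.2894]), 0.63)]
top hook_a_stem [(array([0.5694, 0.0265]), 0.85)]
top hook_b_stem [(array([ 0.5693, -0.068 ]), 0.85)]
top seat [(array([ 0.569 , -0.0206]), 0.86), (array([0.5758, 0.031 ]), 0.45)]
scene cover_end_a [(array([0.5493, 0.2243]), 0.96), (array([0.511 , 0.3631]), 0.59)]
scene cover_grip [(array([0.5358, 0.2808]), 0.66)]
scene hook_a_stem [(array([0.5742, 0.0274]), 0.65)]
scene hook_b_stem [(array([ 0.5647, -0.0633]), 0.85), (array([ 0.3641, -0.1876]), 0.6)]
scene seat [(array([ 0.5807, -0.0197]), 0.96)]
hook pred [np.float64(0.5764224512080451), np.float64(0.02893033638361074), 0.0745]
hook pred [np.float64(0.563477093835935), np.float64(-0.06013378502623844), 0.0745]
end pred [np.float64(0.510058027454115), np.float64(0.35141563202502296), 0.0]
end pred [np.float64(0.5475007555880774), np.float64(0.2269244993693748), 0]
```

View pics/ov_top.png

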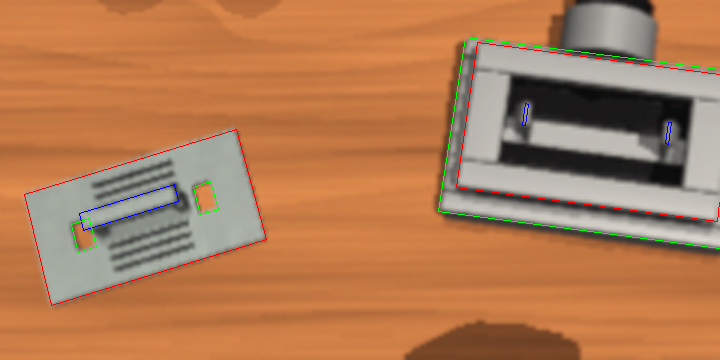

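View pics/ov_scene.png

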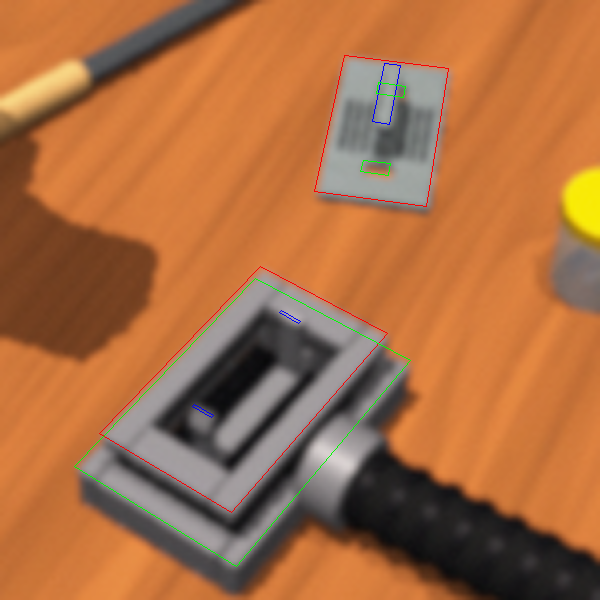

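The fit gives the cover at (0.529, 0.289) with yaw 0.292 and the port at (0.570, -0.016) with yaw -0.144. The overlays match in both views to about 2 mm. Next is the pick.

```bash
cat >> h.py <<'E'
from scipy.spatial.transform import Rotation as Ro
def rv(a):
    c,s=np.cos(a),np.sin(a);return Ro.from_matrix(np.array([[c,s,0],[s,-c,0],[0,0,-1]])).as_rotvec()
C=np.array([.5288,.2892,.2922]);P=np.array([.5699,-.0156,-.1443])
np.set_printoptions(precision=4,suppress=True)
def st():
    s=get_state();print('t',round(s['clock'],2),'p',s['position'],'F',s['contact_force'],'M',s['wrist_torque'],'gap',round(s['finger_gap'],3));return s
E
python3 - <<'E'
from h import *
for k in(0,np.pi,-np.pi):
    print(k,ik([*C[:2],.2],rv(C[2]+k)),ik([*P[:2],.2],rv(P[2]+k)))
movep([*C[:2],.2],rv(C[2])) ; st()
move_l([*C[:2],.08],.15); st()
f=grab_frame('top');save('t2.png',f);f=grab_frame('scene');save('s2.png',f)
E
```

```text
0 [ 0.378   0.4444 -0.0967  1.0297 -0.      1.6566] [-0.1568  0.3851 -0.1888  0.9969  0.      1.5583]
3.141592653589793 [ 0.378   0.4444 -0.0967  1.0297  0.     -1.485 ] [-0.1568  0.3851 -0.1888  0.9969  0.     -1.5833]
-3.141592653589793 [ 0.378   0.4444 -0.0967  1.0297  0.     -1.485 ] [-0.1568  0.3851 -0.1888  0.9969  0.     -1.5833]
t 4.74 p [0.5292 0.2884 0.2   ] F [ 0.2013  0.191  -0.134 ] M [ 0.028  -0.0343  0.0365] gap 1.002
t 5.69 p [0.5296 0.2894 0.0809] F [ 0.3297 -0.5346 -0.6928] M [0.0282 0.0073 0.0128] gap 0.999
```

View pics/s2.png

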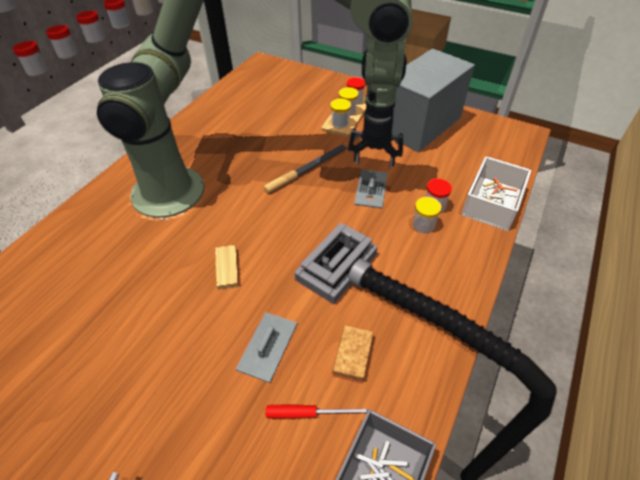

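The scene view shows the open gripper above the slotted cover, with the handle at about (373,180) and the fingers at (380,150). Nothing is in the way, so I descend and grip.

Run:
```python
from h import *
print(move_l([*C[:2],.015],.08,until_force=8)); st()
grab(100); st()
g=get_state()['position']
print(move_l([*C[:2],.06],.1)); s=st()
f=grab_frame('top');save('t3.png',f);f=grab_frame('scene');save('s3.png',f[ 'img'] if 0 else f)
```

```text
False
t 6.75 p [0.5292 0.2894 0.0154] F [ 0.1923 -0.4953 -0.0701] M [ 0.0418 -0.0083 -0.0067] gap 1.006
t 7.42 p [0.529  0.2893 0.0154] F [-0.7603 -0.5399  3.7038] M [-0.1024  0.2139  0.022 ] gap 0.119
False
t 8.03 p [0.5286 0.2891 0.0598] F [ 0.4967 -0.3145 -1.8733] M [0.0103 0.0253 0.052 ] gap 0.122
```

View pics/s3.png

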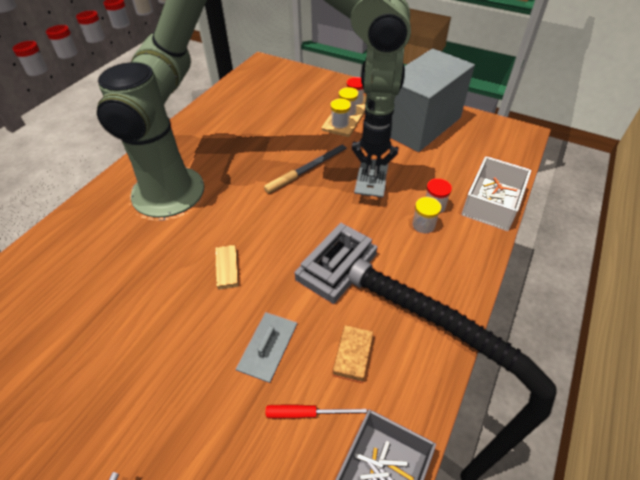

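View pics/t3.png

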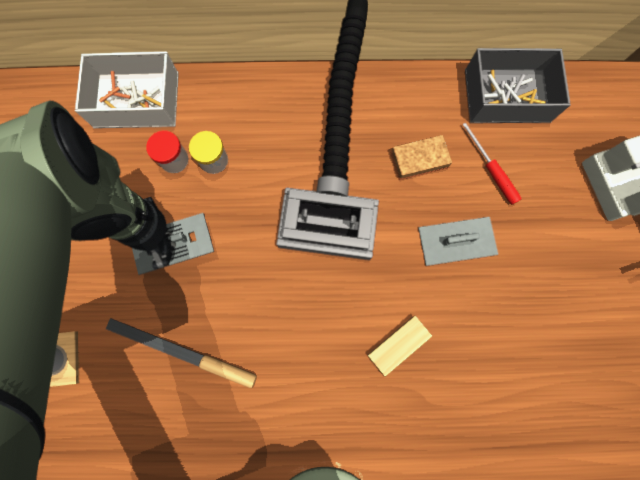

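The cover is held level: in the top view it is at about (172,243), and the weight reads about 1.8 N. I'll carry it over the port.

Run:
```python
from h import *
move_l([*C[:2],.2],.2)
movep([*P[:2],.2],rv(P[2])); st()
move_l([*P[:2],.015+.092],.1); st()
for n,c,w in(('top',(328,215),(75,56)),('scene',(345,235),(75,56))):
    f=grab_frame(n);x,y=c;s=5
    cv2.imwrite(f'pics/{n}4.png',cv2.resize(f['img'][y-w[1]:y+w[1],x-w[0]:x+w[0],::-1],None,fx=s,fy=s,interpolation=cv2.INTER_CUBIC))
```

```text
t 10.15 p [ 0.5697 -0.0146  0.1996] F [ 0.1302  1.1437 -2.8939] M [ 0.0082 -0.0095 -0.0182] gap 0.118
t 11.23 p [ 0.5705 -0.0156  0.1076] F [ 0.6622  0.2088 -1.087 ] M [ 0.0077  0.0262 -0.0137] gap 0.119
```

View pics/top4.png

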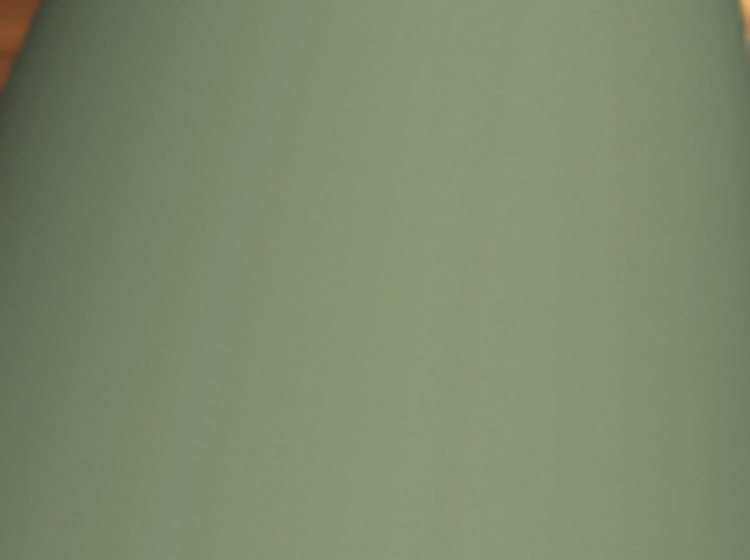

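View pics/scene4.png

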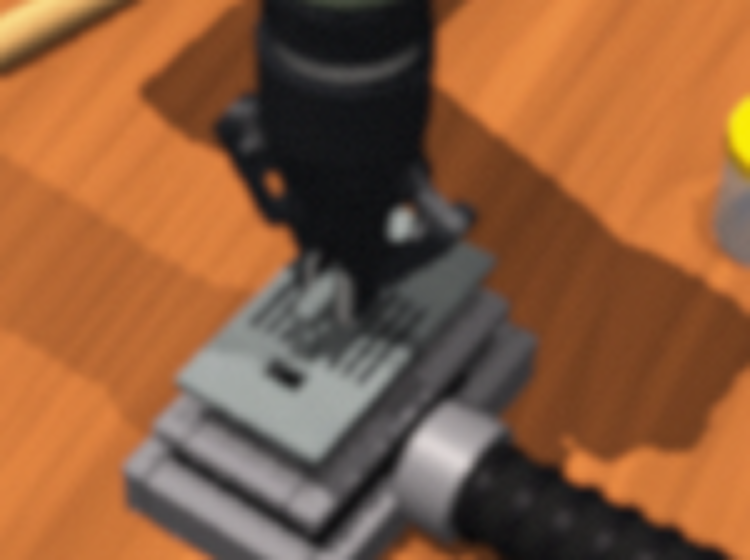

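Run:
```python
import cv2
i=cv2.imread('pics/scene0.png');x,y=337,262
cv2.imwrite('pics/sp.png',cv2.resize(i[y-42:y+42,x-50:x+50],None,fx=7,fy=7,interpolation=cv2.INTER_CUBIC))
```

```text
(no output)
```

View pics/sp.png

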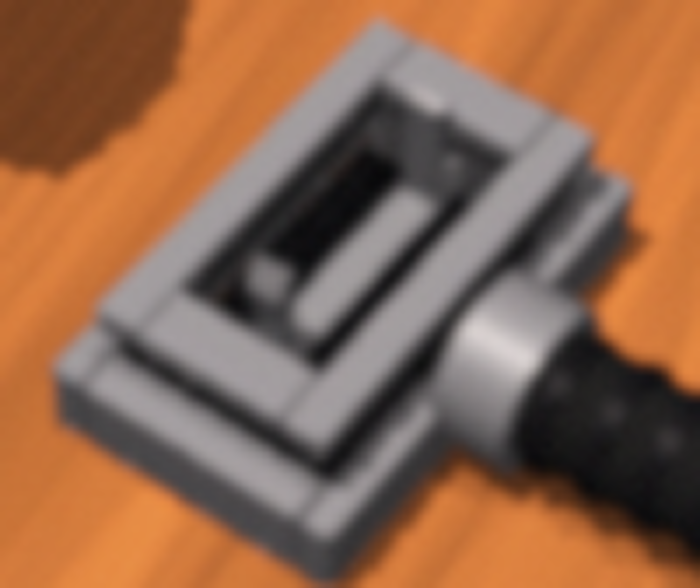

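Run:
```python
from h import *
g=grab_frame('scene')
u=lambda P,s,o:(np.array(P)+.5)/s-.5+np.array(o)
print(fit(g,u([(592,135),(322,455),(100,308),(378,18)],7,(287,220)),.066,.096,.166,P))
print(fit(g,u([(492,255),(322,462),(178,383)],5,(270,179)),.0985,.08,.15,P))
```

```text
(array([ 0.5728, -0.0184, -0.1464]), array([ 0.9957,  0.1631,  0.3541, -0.6321, -1.0199,  0.4329, -0.3259,
       -0.0334]))
(array([ 0.5727, -0.0166, -0.1088]), array([ 0.1984, -0.1727,  0.0138,  0.0417, -0.2039,  0.0893]))
```

The scene-only fit of the held cover against the collar agrees to 2 mm, so I lower by feel.

Run:
```python
from h import *
b=st()
for z in(.088,.084,.082,.080,.078,.076):
    r=move_l([*P[:2],z+.0154],.03,until_force=12); print(z,r,end=' ');st()
    if r:break
f=grab_frame('scene');x,y=345,245;w=(50,42)
cv2.imwrite('pics/scene5.png',cv2.resize(f['img'][y-w[1]:y+w[1],x-w[0]:x+w[0],::-1],None,fx=7,fy=7,interpolation=cv2.INTER_CUBIC))
```

```text
t 11.38 p [ 0.5705 -0.0157  0.1078] F [ 0.2337  0.8172 -2.1069] M [ 0.0136  0.0307 -0.0092] gap 0.116
0.088 False t 11.65 p [ 0.5697 -0.0156  0.1033] F [-0.2894 -0.9322 -1.6523] M [-0.0091 -0.0194 -0.0334] gap 0.122
0.084 False t 11.93 p [ 0.5696 -0.0156  0.0991] F [ 0.709  -0.8984 -1.6632] M [ 0.0179 -0.0387  0.035 ] gap 0.123
0.082 False t 12.18 p [ 0.57   -0.0158  0.0974] F [ 0.2248 -0.7607 -1.9717] M [-0.2367 -0.0477  0.0452] gap 0.118
0.08 False t 12.43 p [ 0.5703 -0.0159  0.0956] F [ 0.4437 -1.1295  0.8873] M [-0.4068 -0.0616  0.002 ] gap 0.118
0.078 False t 12.68 p [ 0.5703 -0.0158  0.0936] F [ 1.0568 -1.3441  1.4649] M [-0.4363 -0.1403  0.0721] gap 0.124
0.076 False t 12.93 p [ 0.5703 -0.0157  0.0916] F [ 0.318  -1.0235  3.4802] M [-0.3611 -0.21   -0.0463] gap 0.121
```

View pics/scene5.png

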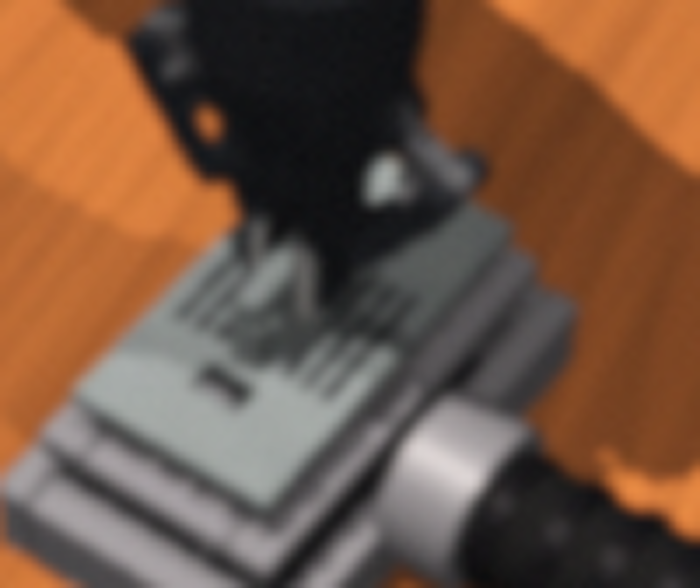

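The near slot (b, at about (225,388) in the crop) shows the hook head inside it. The moment (-0.36 N m) with Fy of -1 N says hook b touches first, so the cover sits slightly too far +y. The scene fit also said +1.8 mm. I'll move up a little, shift, and compare.

Run:
```python
from h import *
e=np.array([-np.sin(P[2]),np.cos(P[2])])
for d in(-.001,-.002):
    q=P[:2]+d*e
    move_l([*q,.0914],.02); sleep(.1); print(d,end=' ');st()
    if d==-.002:
        f=grab_frame('scene')
```

```text
-0.001 t 13.33 p [ 0.5701 -0.0165  0.0915] F [2.2747 0.462  2.8061] M [-0.1138 -0.3861 -0.0321] gap 0.122
-0.002 t 13.68 p [ 0.5698 -0.0173  0.0915] F [2.8951 1.2607 3.2774] M [ 0.3145 -0.5408 -0.0969] gap 0.116
```

Run:
```python
from h import *
e=np.array([-np.sin(P[2]),np.cos(P[2])]);n=np.array([e[1],-e[0]])
for dx in(0,.001,.002):
    q=P[:2]-.0013*e+dx*n
    move_l([*q,.0914],.02); sleep(.1); print(dx,end=' ');st()
```

```text
0 t 14.08 p [ 0.5699 -0.0169  0.0915] F [3.4249 0.894  2.8174] M [ 0.1335 -0.5857 -0.041 ] gap 0.121
0.001 t 14.43 p [ 0.57   -0.0169  0.0911] F [-0.2848  0.2495  2.9161] M [ 0.2075 -0.0145 -0.0224] gap 0.116
0.002 t 14.78 p [ 0.5707 -0.017   0.091 ] F [-3.6602  1.0944  3.0809] M [0.3064 0.7348 0.0034] gap 0.118
```

Run:
```python
from h import *
e=np.array([-np.sin(P[2]),np.cos(P[2])]);n=np.array([e[1],-e[0]])
q=P[:2]-.001*e+.001*n
prev=0;pk=0
for k in range(26):
    z=.0750-.001*k
    move_l([*q,z+.0154],.03)
    s=get_state();F=s['contact_force'];M=s['wrist_torque']
    print(round(z,4),round(s['clock'],2),'uz',round(s['position'][2]-.0154,4),F,M[:2])
    pk=max(pk,F[2])
    if F[2]<pk-4 or F[2]>24: break
```

```text
0.075 15.03 uz 0.075 [-1.3417  0.5423  3.1681] [0.1983 0.4913]
0.074 15.28 uz 0.0741 [-1.6297  1.3209  3.8417] [0.2153 0.5002]
0.073 15.53 uz 0.0732 [-1.5018  1.6857  5.6654] [0.1378 0.484 ]
0.072 15.78 uz 0.0723 [-1.3497  0.131   6.6012] [0.1468 0.5061]
0.071 16.03 uz 0.0714 [-2.2206  0.1941  6.7649] [0.2143 0.5025]
0.07 16.28 uz 0.0705 [-1.6872  1.3366  6.9154] [0.2361 0.5004]
0.069 16.53 uz 0.0696 [-2.3771  0.9783  7.4628] [0.1364 0.502 ]
0.068 16.78 uz 0.0688 [-2.284   0.9898  7.9048] [0.1657 0.4949]
0.067 17.03 uz 0.0679 [-2.4018  0.2821  8.9029] [0.168  0.5353]
0.066 17.28 uz 0.067 [-3.0479  0.2267  9.322 ] [0.2205 0.5136]
0.065 17.53 uz 0.0661 [-2.316   0.944   9.9372] [0.1587 0.5656]
0.064 17.78 uz 0.0652 [-2.5044  0.8317 10.5351] [0.1831 0.5386]
0.063 18.03 uz 0.0644 [-2.0579  0.9499 11.252 ] [0.1767 0.6046]
0.062 18.28 uz 0.0635 [-2.133   1.1458 11.6543] [0.2011 0.5841]
0.061 18.53 uz 0.0626 [-2.7087  1.1077 11.7133] [0.195  0.5998]
0.06 18.78 uz 0.0617 [-2.059   0.8492 13.2898] [0.2008 0.6124]
0.059 19.03 uz 0.0608 [-2.2117  0.7737 13.5854] [0.1905 0.6927]
0.058 19.28 uz 0.0599 [-1.7586  0.4792 12.2929] [0.5522 0.3784]
0.057 19.53 uz 0.0581 [0.466  1.0967 7.2048] [0.0403 0.0152]
```

The force dropped from 13.6 to 7.2 N with a moment blip in between. I'll keep pushing gently to confirm seating, since the force should now rise at the bellows' own stiffness.

Run:
```python
from h import *
e=np.array([-np.sin(P[2]),np.cos(P[2])]);n=np.array([e[1],-e[0]])
q=P[:2]-.001*e+.001*n
for k in range(10):
    z=.056-.001*k
    move_l([*q,z+.0154],.03)
    s=get_state();F=s['contact_force'];M=s['wrist_torque']
    print(round(z,4),round(s['clock'],2),'uz',round(s['position'][2]-.0154,4),F,M[:2])
    if F[2]>15 or s['position'][2]-.0154<.050: break
f=grab_frame('scene');x,y=345,245;w=(50,42)
cv2.imwrite('pics/scene6.png',cv2.resize(f['img'][y-w[1]:y+w[1],x-w[0]:x+w[0],::-1],None,fx=7,fy=7,interpolation=cv2.INTER_CUBIC))
```

```text
0.056 19.78 uz 0.0571 [-0.9161  0.7213  8.2038] [0.1376 0.0904]
0.055 20.03 uz 0.0562 [-0.1971  0.273   9.157 ] [0.1474 0.1579]
0.054 20.28 uz 0.0553 [-0.7324  0.4197  9.445 ] [0.1066 0.2311]
0.053 20.53 uz 0.0544 [-0.4618  0.2507 10.9343] [0.1601 0.2392]
0.052 20.78 uz 0.0535 [-0.9887  0.8194 11.398 ] [0.1158 0.333 ]
0.051 21.03 uz 0.0527 [-2.5508  0.3114 12.1073] [0.1363 0.3815]
0.05 21.28 uz 0.0517 [-2.6367  0.3597 12.6833] [0.1404 0.45  ]
0.049 21.53 uz 0.0508 [-1.6343  0.4248 13.5683] [0.1169 0.5244]
0.048 21.78 uz 0.0499 [-2.7246  0.7431 14.0947] [0.154 0.552]
```

View pics/scene6.png

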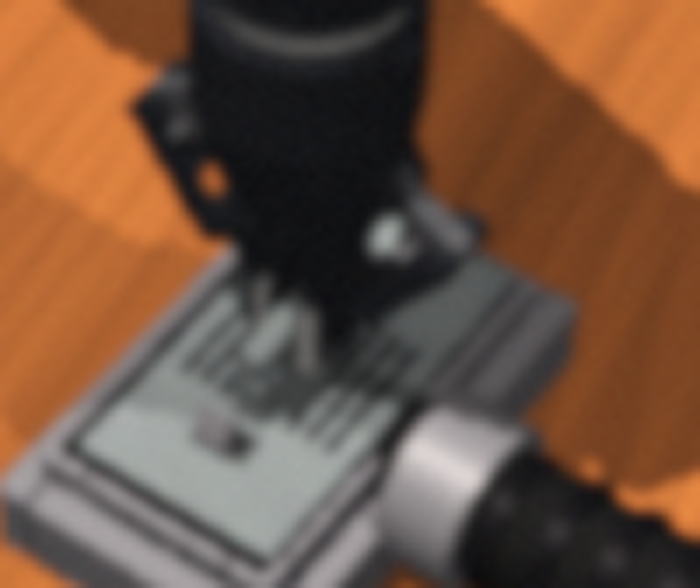

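The force now rises linearly at about 0.85 N/mm, which is the bellows alone, with the collar about 16 mm down. The head of hook b stands through the near slot at (225,435). I'll ease up to rest, release and retreat to check the far hook.

Run:
```python
from h import *
q=get_state()['position'][:2]
for z in(.058,.064,.0655):
    move_l([*q,z+.0154],.03);print(z,end=' ');st()
let_go();sleep(.3);st()
move_l([*q,.16],.1);st()
movep([.40,.30,.30],rv(.5));st()
for n,c,w in(('top',(328,215),(60,45)),('scene',(340,250),(55,45))):
    f=grab_frame(n);save(n+'7full.png',f);x,y=c;s=6
    cv2.imwrite(f'pics/{n}7.png',cv2.resize(f['img'][y-w[1]:y+w[1],x-w[0]:x+w[0],::-1],None,fx=s,fy=s,interpolation=cv2.INTER_CUBIC))
```

```text
0.058 t 22.32 p [ 0.5727 -0.0171  0.0739] F [-3.691   0.632   7.1241] M [ 0.2324  0.6565 -0.1023] gap 0.119
0.064 t 22.68 p [ 0.5727 -0.0171  0.0793] F [-1.7154 -0.2195  2.2662] M [ 0.1692  0.3406 -0.0387] gap 0.117
0.0655 t 22.93 p [ 0.5727 -0.0171  0.0807] F [-0.6839  0.8012  0.6561] M [ 0.128   0.2364 -0.1303] gap 0.122
t 23.94 p [ 0.5728 -0.0171  0.0809] F [0.1439 0.4631 0.5554] M [-0.0169  0.0036  0.0139] gap 1.006
t 24.88 p [ 0.5723 -0.0171  0.1594] F [-1.1273 -0.5363 -0.2277] M [-0.0437  0.0189 -0.0125] gap 1.0
t 26.32 p [0.4005 0.2994 0.2994] F [-0.027  -0.3551  0.1909] M [-0.0052  0.0188  0.0174] gap 1.0
```

View pics/top7.png

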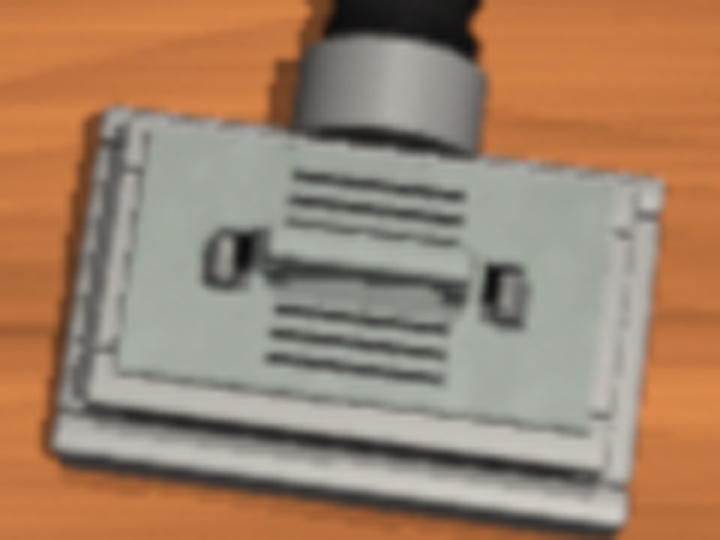

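View pics/scene7.png

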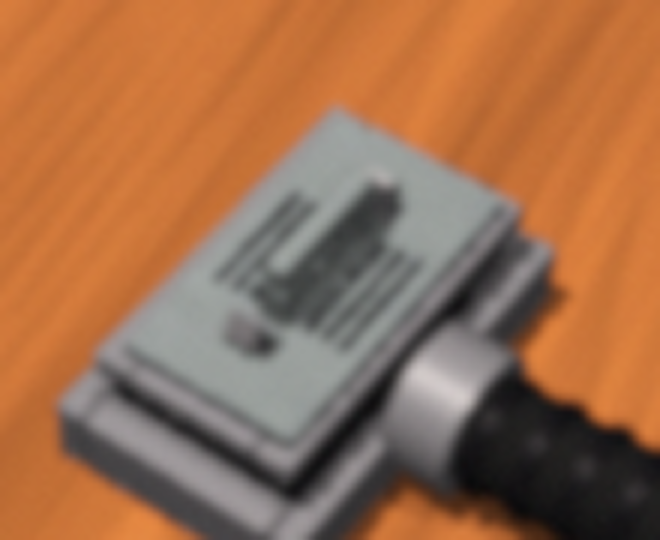

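View pics/scene7full.png

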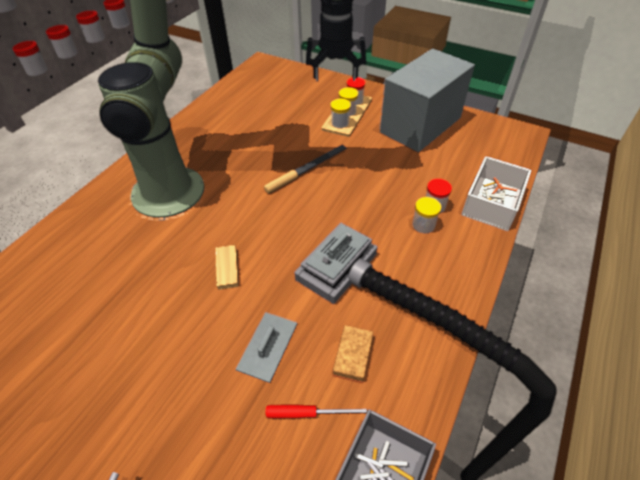

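The top view shows both hook heads, at (228,258) and (510,296) in the crop, standing at the outer edges of their slots. The cover lies parallel inside the collar, and the blank and the rest are unmoved. I'll check the plate height numerically, then hand in.

Run:
```python
from h import *
f=grab_frame('top')
pix=(np.array([(150,132),(620,188),(588,432),(118,375)])+.5)/6-.5+np.array([268,170])
for z in(.066,.072,.080,.088):
    x,r=fit(f,pix,z,.08,.15,P);print(z,x,np.sqrt((r**2).mean()))
sign_off()
```

```text
0.066 [ 0.5733 -0.0173 -0.1386] 0.3626508066883537
0.072 [ 0.5719 -0.0171 -0.1386] 0.29133801474162274
0.08 [ 0.5699 -0.0168 -0.1386] 0.43627414457487806
0.088 [ 0.568  -0.0165 -0.1386] 0.7056994103405215
the job is handed in; nothing more can be done
```

The slotted cover is on the dust port, seated and released, and I have handed the job in at about 26 s of the 64 s. The hand-in gives no verdict.

- **Fit:** I gripped the cover by its handle and lowered it over the hooks. The first contact was lopsided at hook b, so I shifted it about 1 mm, which evened out the contact.
- **Clicks:** The push peaked at 13.6 N and dropped to 7.2 N within two steps, with a brief sideways moment as the first side clicked. It then rose evenly at about 0.85 N/mm to 14 N, which I read as the bellows alone.
- **Collar:** It sank about 16 mm by my estimate, short of the 22 mm limit.
- **Last pictures:** Both hook heads stand up through their slots, and the cover lies parallel on the collar. The blank cover and the other things on the bench look unmoved. Of the heights I tried, the plate outline fits best at the seated one (72 mm, 0.29 px error).
- **Weaker checks:** That height fit only separates millimetres loosely, since neighbouring heights fit nearly as well. I did no pull test. Before the push, the scene camera and the top camera disagreed by about 2 mm and 0.04 rad on how the held cover lined up with the collar, and I settled it by feel.

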